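# Clamp the tube rack: safety catch, then lever

### The arm

A 6-joint arm with a two-finger parallel gripper is mounted at the origin on the work surface. World frame = base frame: x ahead of the robot, y to its left, z up, the work surface at z = 0. Lengths are in mm, angles in rad, forces in N, time in s.
With the tool pointing down it reaches from about 300 to 1000 mm from the base axis. Payload 5.1 kg.
Tool frame: the origin (TCP) lies on the centre line of the jaws, within the pads' length; the fingertips stand arm.finger_overhang ahead of it and the grasp point (between the pads) lies 3 mm ahead of it (arm.finger_overhang is the distance from the TCP to the fingertips, in mm); z points along the fingers, y is the line along which they close (so a half turn about z gives the same grasp; the last joint's range is limited). The gripper opens to 95 mm and grips with 3 to 60 N. Pads are 20 mm wide; open, the fingers measure 119 mm over their backs; the gripper's body (75 mm by 180 mm) begins 59 mm behind the grasp point.
Start: joints at [1.108, 0.124, 1.65, -0, 1.367, -0.083], TCP at [240.997, 603.66, 203.956] pointing down, gripper open.
Joint ranges: [-2.61, 2.61], [-1.02, 2.33], [0.03, 2.71], [-1.35, 4.49], [0.32, 2.68], [-2.91, 2.91]. Speed limits (rad/s): [2.57, 2.57, 3.14, 3.14, 3.14, 3.14].

### API

Orientations are given as a unit quaternion [w, x, y, z].
In Python, from workcell import arm gives the robot as it stands.
- The arm moves only by the shell command python3 -m inch 'ROWS' [FORCE]. ROWS is JSON, a list of rows, each a list of 5 numbers: the closure, from -1 (fully open) to 1 (shut), then the shift along the world's x, y, z in m, then the turn about the world's z in degrees. In form: [[gripper, tx, ty, tz, yaw], ...]. A call has 1 to 10 rows; each row is the pose to reach, as a shift and turn from the pose commanded when the call began; what a row does not reach only later rows make up. A row lasts 1/10 s, in which the tool goes at most 50 mm and 8.59 degrees, less where a joint would pass 70% of its speed; a pose out of reach is approached as far as the arm can. A call with a gripper value outside its range is refused whole. The fingers move at their own pace and stop on an object; FORCE is the grip in N (left out, the last holds). Time passes only in rows, so rows that repeat a pose let the fingers close. It gives the time, the measured TCP pose, the force, the opening and the grip force at its end, in the units of the state.
- arm.sense(): the state, without advancing time (a new reading comes with each control period).
- arm.read_camera(name): name is "side" or "top" or "wrist"; returns a dict with "img" (420x560x3 uint8, blue, green, red), "mtx" (3x3 intrinsics, pixels), "k1" (the pictures are not rectified: a ray, as slopes to the right and down, at radius r is drawn at 1 + k1 r^2 times it, then the intrinsics apply), "xyz" and "orientation" of the camera in the world. Camera axes: x right, y down, z forward; pixel columns grow to the right and rows downward; lengths in mm; the calibration is good to about 2 mm. A picture is of the moment at which its call begins. There is no depth.
- arm.sign_off(): hands the job in; it is judged then, once.
The state is a dict: "time": time; "qpos": joint angles; "qd": joint speeds; "effort": joint torques, N m; "tool_pos": TCP position; "eef_rot": TCP orientation; "contact_force": force on the tool from outside, world axes, zero at the start; "wrist_torque": the same for the moment, N m; "gripper_width": finger opening in mm; "grip_force": force on a finger pad.
Only numpy, scipy, OpenCV 4.12 (cv2) and the standard library are available. Lean on these libraries where they do the work, as an engineer would, in place of code of your own. Each camera call takes 0.05 s, during which the arm holds its last target. There are 200 camera calls.

### The job

Clamp the blue tube rack in its station for the pipetting run: slide the red safety catch fully clear of the lever first, then pull the lever with the yellow grip forward and down, away from the rack, as far as it goes, and let go of it. Do not force the lever past the engaged catch or bump the black pipetting bar that hangs over the lever, and leave the vials, plates, bottle and box around where they are.

Things in the scene. Friction and masses are not known exactly. Their poses are not given: they have to be found in the camera images.
- station: Fixed rack clamp station: aluminium block 250 x 230 x 45 mm (x -80 to 170, y -115 to 115 mm), blue rack with black caps at its back. Origin on the table straight below the lever's hinge, a horizontal line along y through (0, 0, 50) mm. x points from the operator's side to the rack, y left of that, z up.
- bar: Fixed black pipetting bar over the station; origin and axes as the station's. Beam x 15 to 75, y -115 to 115, z 260 to 330 mm, on posts at y = +-106 mm; pipette channels behind it. It hangs over the standing lever's grip: a gripper coming straight down there hits it, so come in tilted about 35 degrees from the station's -x side.
- catch (a joint): Red safety catch: slides along the station's +y, 0 = engaged (its tongue lies across the lever's front and blocks it), 0.030 = fully released (end stop). Starts at 0 to 0.005. Stiff with about 2.5 N of friction, no spring; stays where it is left. The lever is clear of the tongue from about 0.016.
- catch_fin (a point): Upright red fin of the catch, to push or pinch: 24 mm (station x) x 14 mm (y) x 42 mm tall, top at z = 92 mm. The point is on its centre line 13 mm below the top, at station x -55, y 43 mm + catch value. Axes as the station's. From the fin a red arm (z 64 to 82 mm) runs to +x and carries the tongue (x -14 to -2, z 94 to 112 mm, y from -8 mm when engaged).
- lever (a joint): Clamp lever: 0 = standing, leaning back 0.17 rad (10 degrees) from vertical towards the station's +x; grows as it is pulled to the station's -x and down; 1.30 = fully down (end stop), clamp frame lowered on the rack. Starts at 0 to 0.04; with the catch engaged it is stopped at about 0.1 (a little springy). Friction about 0.3 N m (3 N at the grip), no spring; stays where it is left.
- lever_grip (a point): Centre of the yellow T-grip at the lever's end: a free-turning sleeve 24 mm in diameter, 40 mm long along station y, on a 12 mm steel rod, 110 mm from the hinge line. At lever value q: station x = 110 sin(0.17 - q), y = 0, z = 50 + 110 cos(0.17 - q) mm; 158 mm high at the start, 97 mm high and 100 mm in front of the hinge when down.
- deck_vial: Bystander: loose frosted vial with black cap, 26 mm in diameter, 46 mm tall, on the front of the station's deck, on the other side of the lever from the catch; origin under its centre.
- vial: Bystander: loose frosted vial with white cap, 26 mm in diameter, 46 mm tall, on the table in front; origin under its centre.
- plate_clear: Bystander: pale microplate, 85 x 127 x 16 mm (x, y, z), loose on the table; origin under its centre.
- plate_blue: Bystander: blue microplate, 85 x 127 x 16 mm (x, y, z), loose on the table; origin under its centre.
- bottle: Bystander: amber bottle, 60 mm in diameter, 130 mm tall, loose at the left; origin under its centre.
- tip_box: Bystander: open violet-blue tip box, 85 x 125 x 55 mm (x, y, z), loose at the right; origin under its centre.
- reservoir: Fixed reservoir module: black frame with four pale troughs, 155 x 190 mm, 82 mm tall; not part of the work. Station and reservoir stand side by side, either one on the left. Origin under its centre.

How it is judged:
By the outcome, as a careful person would: the job done as asked, in the order asked, and still so for the second after the job is handed in, with the robot touching nothing.
It also fails if it takes over 54 s, if anything falls off the work surface, if the arm or the gripper's body presses on something with over 40 N, if the wrist force passes 120 N, or if a joint passes its speed limit or range.

## Working session

There is one attempt and no reset: what is moved stays moved. The work goes in short steps, Python scripts to look and compute and a shell command to move; the robot and the scene stay as the last step left them, time stands still between calls to the robot, and variables do not carry over. Pictures are saved under pics/ and viewed, at most 10 in all, crops included, and the job is handed in when it is done.

```bash
mkdir -p pics; ls
cat > h.py <<'E'
import numpy as np, cv2
from scipy.spatial.transform import Rotation as R
from workcell import arm
def cam(n):
    c=arm.read_camera(n); c['img']=np.asarray(c['img']); return c
def rot(q): return R.from_quat(np.asarray(q)[[1,2,3,0]]).as_matrix()
def ray(c,u,v):
    K=np.array(c['mtx'],float)
    p=cv2.undistortPoints(np.array([[[u,v]]],float),K,np.array([c['k1'],0,0,0.]))[0,0]
    d=rot(c['orientation'])@np.array([p[0],p[1],1]); return np.array(c['xyz'],float),d/np.linalg.norm(d)
def onz(c,u,v,z):
    o,d=ray(c,u,v); return o+d*(z-o[2])/d[2]
def two(c1,p1,c2,p2):
    o1,d1=ray(c1,*p1);o2,d2=ray(c2,*p2)
    s=np.linalg.lstsq(np.c_[d1,-d2],o2-o1,rcond=None)[0]
    a=o1+s[0]*d1;b=o2+s[1]*d2; return (a+b)/2,np.linalg.norm(a-b)
def proj(c,P):
    r=rot(c['orientation']); p,_=cv2.projectPoints((r.T@(np.atleast_2d(np.array(P,float))-np.array(c['xyz'])).T).T.copy(),np.zeros(3),np.zeros(3),np.array(c['mtx'],float),np.array([c['k1'],0,0,0.])); return p[:,0]
E
python3 - <<'E'
from h import *
import pickle
C={n:cam(n) for n in('side','top','wrist')}
pickle.dump(C,open('c0.pkl','wb'))
for n in C: print(n,C[n]['xyz'],rot(C[n]['orientation'])[:,2])
cv2.imwrite('pics/top0.png',C['top']['img']);cv2.imwrite('pics/side0.png',C['side']['img'])
s=arm.sense();print(s['tool_pos'],s['eef_rot'],s['time'],arm.finger_overhang,s['contact_force'])
E
```

```text
pics
side [ -13.35487155 -898.94106804 1227.27050621] [ 0.33437813  0.5825322  -0.74084243]
top [ 238.61280074   -4.55321323 1741.26122659] [ 0.15812669 -0.00669979 -0.9873961 ]
wrist [178.78639834 627.84885346 382.65087991] [ 0.22287034 -0.08920871 -0.97075775]
[240.76624038 603.21581994 202.98246172] [-1.99132495e-04  1.88744982e-01  9.82025812e-01 -7.72986573e-04] 0.15 22.0 [-0.37890719  0.34646766 -0.0364606 ]
```

View pics/top0.png

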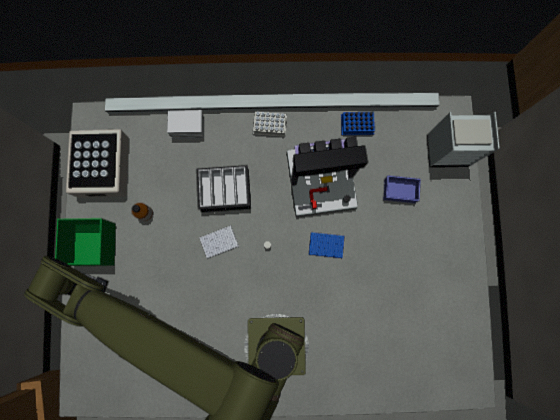

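View pics/side0.png

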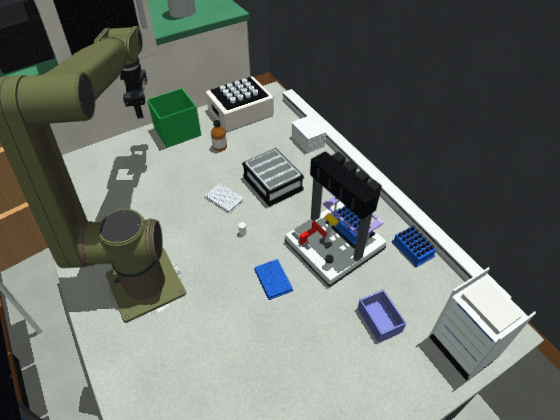

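The top view shows the station at about (322,182), with red catch near (315,195) and yellow grip near (327,180). The reservoir is on the left at (223,188) and the arm is off at lower left. The side view confirms this. The station +x points roughly along world +x.

Run:
```python
from h import *
import pickle
C=pickle.load(open('c0.pkl','rb'))
out=[]
M={}
for n,(x0,x1,y0,y1) in dict(top=(280,370,130,225),side=(275,395,145,290)).items():
    im=C[n]['img']; h=cv2.cvtColor(im,cv2.COLOR_BGR2HSV)
    red=(((h[...,0]<8)|(h[...,0]>172))&(h[...,1]>150)&(h[...,2]>60)).astype(np.uint8)
    yel=((h[...,0]>18)&(h[...,0]<35)&(h[...,1]>130)&(h[...,2]>70)).astype(np.uint8)
    for nm,m in(('red',red),('yel',yel)):
        k=np.zeros_like(m);k[y0:y1,x0:x1]=m[y0:y1,x0:x1]
        v,u=np.nonzero(k); print(n,nm,len(u),u.mean(),v.mean(),u.min(),u.max(),v.min(),v.max()); M[n,nm]=(u.mean(),v.mean())
    crop=cv2.resize(im[y0:y1,x0:x1],None,fx=6 if n=='top' else 4,fy=6 if n=='top' else 4,interpolation=cv2.INTER_CUBIC)
    out.append(crop)
print(two(C['top'],M['top','yel'],C['side'],M['side','yel']))
H=590;im=np.zeros((H,800,3),np.uint8)
a=cv2.resize(out[0],(400,int(out[0].shape[0]*400/out[0].shape[1])));b=cv2.resize(out[1],(400,int(out[1].shape[0]*400/out[1].shape[1])))
im[:a.shape[0],:400]=a[:H];im[:b.shape[0],400:]=b[:H];cv2.imwrite('pics/z0.png',im)
print(a.shape,b.shape)
```

```text
top red 97 315.4639175257732 195.38144329896906 310 326 187 207
top yel 58 326.17241379310343 178.67241379310346 321 331 176 181
side red 203 311.35960591133005 232.11330049261085 300 326 221 243
side yel 88 331.1136363636364 219.27272727272728 325 337 214 225
(array([ 582.18745566, -185.68327157,  153.34521678]), np.float64(1.3092021540478458))
(422, 400, 3) (483, 400, 3)
```

View pics/z0.png

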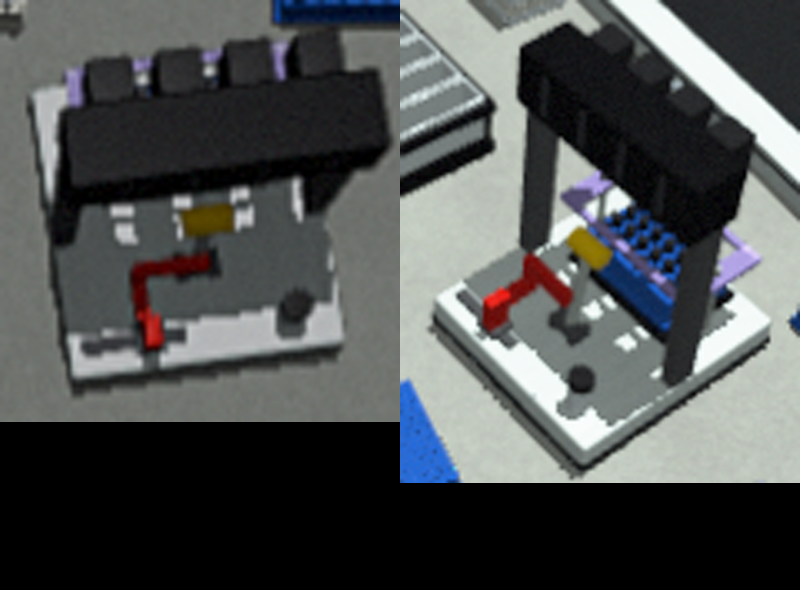

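The zoomed top crop shows deck corners at crop (72,378), (343,345), (30,90), the fin top at about (150,322), and the black-cap vial at (295,303), clear of the fin. I'll compute the yaw and fin from these.

Run:
```python
from h import *
import pickle
C=pickle.load(open('c0.pkl','rb'));c=C['top']
f=lambda u,v,z: onz(c,280+u/4.444,130+v/4.444,z)[:2]
fl,fr,bl=f(72,378,45),f(343,345,45),f(30,90,45)
print(fl,fr,bl,np.linalg.norm(fl-fr),np.linalg.norm(fl-bl))
d=fl-fr; yaw=np.arctan2(-d[0],d[1]); d2=bl-fl; print('yaw',np.degrees(yaw),np.degrees(np.arctan2(d2[1],d2[0])))
ex=np.array([np.cos(yaw),np.sin(yaw)]);ey=np.array([-ex[1],ex[0]])
O=(fl+fr)/2+80*ex; print('O',O)
g=np.array([582.2,-185.7])-O; print('grip st',g@ex,g@ey)
w=f(150,322,92); print('fin',w,(w-O)@ex,(w-O)@ey)
v=f(295,303,91)-O; print('dvial',v@ex,v@ey)
s=arm.sense(); r=rot(s['eef_rot']); print('tool y',r[:,1],np.degrees(np.arctan2(r[1,1],r[0,1])))
print(two(C['top'],(137,205),C['top'],(137,206))[1])
```

```text
[471.90543616 -83.63399182] [ 495.50254479 -309.08089905] [717.68420271 -54.21371255] 226.678476069126 247.53334103154364
yaw 5.975285517050093 6.825956994773994
O [ 563.26934176 -188.02948804]
grip st 19.070304372873128 0.3461602396606197
fin [ 509.83893883 -145.3838329 ] -48.70071974923901 47.97603314045064
dvial -47.344985185062754 -70.78497634064829
tool y [ 0.37070458  0.92874947 -0.00159336] 68.24089387206288
0.0
```

```bash
python3 -m inch '[[-1,0,0,0.05,4],[-1,0.02,-0.03,0.08,8],[-1,0.03,-0.07,0.1,12],[-1,0.04,-0.11,0.12,16],[-1,0.05,-0.15,0.14,20],[-1,0.06,-0.19,0.16,24],[-1,0.07,-0.23,0.18,28],[-1,0.08,-0.27,0.2,28],[-1,0.09,-0.31,0.2,28],[-1,0.1,-0.35,0.2,28]]'; python3 -m inch '[[-1,0.01,-0.045,0,0],[-1,0.02,-0.09,0,0],[-1,0.03,-0.135,0,0],[-1,0.04,-0.18,0,0],[-1,0.05,-0.225,0,0],[-1,0.06,-0.27,0,0],[-1,0.07,-0.315,0,0],[-1,0.08,-0.36,0,0],[-1,0.09,-0.4,0,0],[-1,0.09,-0.4,0,0]]'
python3 - <<'E'
from h import *
s=arm.sense(); print(s['tool_pos'],s['eef_rot'],s['qpos'],s['time'])
cv2.imwrite('pics/w1.png',cam('wrist')['img'])
E
```

```text
time: 1.15
tool_pos: [341.1, 252.2, 404.8]
eef_rot: [0.001, -0.055, 0.999, 0.0]
contact_force: [1.6, 0.5, 0.7]
gripper_width: 95.2
grip_force: 0.0
time: 2.15
tool_pos: [431.0, -150.0, 402.3]
eef_rot: [-0.001, -0.052, 0.999, 0.0]
contact_force: [0.9, 0.8, -0.2]
gripper_width: 94.8
grip_force: 0.0
[ 431.00072564 -150.04184206  402.30164224] [-1.42677899e-03 -5.15188944e-02  9.98670979e-01  2.08266211e-04] [-4.52046566e-01 -3.56199681e-01  1.76349148e+00 -1.02636580e-03
  1.73700109e+00 -2.12609486e+00] 2.15
```

View pics/w1.png

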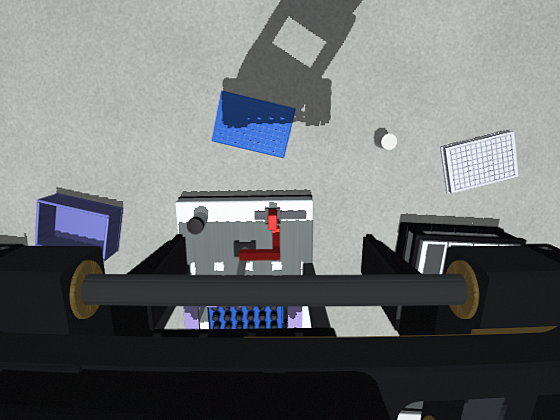

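The wrist view shows the deck front corners at (178,200) and (312,195), fin top at (273,212), tongue at (260,255), deck vial at (196,224). Before touching anything I'll check, in free air, what the arm does at the edge of its reach. The lever needs a tilted tool, and the rows only allow a vertical one.

```bash
python3 - <<'E'
from h import *
c=cam('wrist')
f=lambda u,v,z: onz(c,u,v,z)[:2]
fl,fr=f(312,200,45),f(178,202,45); d=fl-fr; yaw=np.arctan2(-d[0],d[1]); print(fl,fr,np.linalg.norm(d),np.degrees(yaw))
h=cv2.cvtColor(c['img'],cv2.COLOR_BGR2HSV); m=((h[...,0]<8)|(h[...,0]>172))&(h[...,1]>150)&(h[...,2]>60)
m2=m.copy(); m2[235:]=0; v,u=np.nonzero(m2); print(u.min(),u.max(),v.min(),v.max(),len(u))
print('fin',onz(c,np.median(u),212,92),onz(c,np.median(u),220,92))
b=m2&(h[...,2]>150); v,u=np.nonzero(b); print(u.mean(),v.mean(),u.min(),u.max(),v.min(),v.max(),onz(c,u.mean(),v.mean(),88))
E
python3 -m inch '[[-1,0,0,0.05,0],[-1,0,0,0.1,0],[-1,0,0,0.15,0],[-1,0,0,0.2,0],[-1,0,0,0.25,0],[-1,0,0,0.3,0],[-1,0,0,0.35,0],[-1,0,0,0.4,0],[-1,0,0,0.45,0],[-1,0,0,0.5,0]]'
python3 - <<'E'
from h import *
s=arm.sense(); print(s['tool_pos'],rot(s['eef_rot'])[:,2],s['qpos'],s['time'])
E
```

```text
[473.66753371 -79.82703839] [ 500.07921318 -298.65456644] 220.41566151645844 6.882100562712505
266 277 209 234 228
fin [ 488.99738886 -145.55214779   92.        ] [ 501.4480947  -144.25631618   92.        ]
270.8333333333333 223.05333333333334 266 277 215 232 [ 507.41990935 -143.91335272   88.        ]
time: 3.25
tool_pos: [439.4, -147.8, 873.6]
eef_rot: [0.013, -0.056, 0.998, -0.008]
contact_force: [1.0, -0.2, 1.2]
gripper_width: 94.8
grip_force: 0.0
[ 439.36597724 -147.81899012  873.57915327] [ 0.02737546 -0.01382649 -0.9995296 ] [-4.39864716e-01  2.63671606e-01  2.40483480e-01 -1.67435671e-03
  2.60677501e+00 -2.12366757e+00] 3.25
```

```bash
python3 -m inch '[[-1,0,0,0.05,0],[-1,0,0,0.1,0],[-1,0,0,0.15,0],[-1,0,0,0.2,0],[-1,0,0,0.2,0],[-1,0,0,0.2,0]]'
cat >> h.py <<'E'
def st():
    s=arm.sense(); z=rot(s['eef_rot'])[:,2];print(np.round(s['tool_pos'],1),np.round(rot(s['eef_rot']),3).tolist(),np.round(s['qpos'],3),s['time'],np.round(s['contact_force'],1))
E
python3 -c "from h import *;st()"; python3 -m inch '[[-1,0,0,-0.05,0],[-1,0,0,-0.1,0],[-1,0,0,-0.1,0]]';python3 -c "from h import *;st()"
```

```text
time: 3.85
tool_pos: [403.0, -137.0, 902.6]
eef_rot: [0.025, -0.055, 0.998, -0.014]
contact_force: [-0.2, -0.5, 0.4]
gripper_width: 95.0
grip_force: 0.0
[ 403.  -137.   902.6] [[-0.993, -0.109, 0.052], [-0.11, 0.994, -0.024], [-0.049, -0.03, -0.998]] [-4.540e-01  2.790e-01  1.250e-01  2.000e-03  2.680e+00 -2.133e+00] 3.85 [-0.2 -0.5  0.4]
time: 4.15
tool_pos: [405.3, -138.4, 803.2]
eef_rot: [0.025, -0.054, 0.998, -0.013]
contact_force: [1.4, -0.9, 1.5]
gripper_width: 95.2
grip_force: 0.0
[ 405.3 -138.4  803.2] [[-0.993, -0.108, 0.051], [-0.109, 0.994, -0.024], [-0.048, -0.029, -0.998]] [-4.550e-01 -6.700e-02  7.910e-01  1.000e-03  2.361e+00 -2.134e+00] 4.15 [ 1.4 -0.9  1.5]
```

The tilt gained at the reach limit persists in later commands, so tilt can be built up high in free space. I'll press further upward.

```bash
python3 -m inch '[[-1,0,0,0.05,0],[-1,0,0,0.1,0],[-1,0,0,1.0,0],[-1,0,0,1.0,0],[-1,0,0,1.0,0],[-1,0,0,1.0,0]]' >/dev/null; python3 -c "from h import *;st()"; python3 -m inch '[[-1,0,0,1.0,0],[-1,0,0,1.0,0],[-1,0,0,1.0,0]]' >/dev/null;python3 -c "from h import *;st()"
```

```text
[ 411.  -141.4  910.1] [[-0.99, -0.106, 0.095], [-0.111, 0.993, -0.045], [-0.09, -0.055, -0.994]] [-0.456  0.329  0.027  0.003  2.68  -2.133] 4.75 [-0.2  0.3 -0.5]
[ 382.6 -131.6  928.4] [[-0.985, -0.103, 0.135], [-0.113, 0.992, -0.064], [-0.127, -0.078, -0.989]] [-0.467  0.286  0.025  0.007  2.681 -2.139] 5.05 [ 0.4  0.3 -0.4]
```

Tilt builds about 2.5° per push, in the arm's plane. For the sideways part to cancel, I'll swing to azimuth of about +15° and tilt there.

```bash
python3 -m inch '[[-1,0,0.02,-0.045,0],[-1,0,0.06,-0.07,0],[-1,0,0.1,-0.07,0],[-1,0,0.14,-0.07,0],[-1,0,0.18,-0.07,0],[-1,0,0.22,-0.07,0],[-1,0,0.24,-0.07,0],[-1,0,0.24,-0.07,0]]' >/dev/null; python3 -c "from h import *;st()"; for i in 1 2 3; do python3 -m inch '[[-1,-0.3,-0.08,1.0,0],[-1,-0.3,-0.08,1.0,0],[-1,-0.3,-0.08,1.0,0]]' >/dev/null;python3 -c "from h import *;st()"; done
```

```text
[384.9 108.7 857. ] [[-0.985, -0.109, 0.132], [-0.118, 0.991, -0.061], [-0.124, -0.075, -0.989]] [ 0.207 -0.041  0.643 -0.131  2.418 -1.582] 5.85 [ 0.3  0.2 -0.8]
[360.9  94.4 943.1] [[-0.977, -0.101, 0.189], [-0.115, 0.991, -0.065], [-0.181, -0.085, -0.98]] [ 0.193  0.251  0.025 -0.227  2.681 -1.699] 6.15 [-23.7  -6.8  45.5]
[321.   76.5 963.6] [[-0.965, -0.099, 0.243], [-0.118, 0.991, -0.067], [-0.234, -0.093, -0.968]] [ 0.17   0.192  0.025 -0.243  2.681 -1.742] 6.45 [ 0.6 -0.3  0.5]
[285.8  60.3 979.4] [[-0.953, -0.097, 0.288], [-0.123, 0.99, -0.073], [-0.278, -0.105, -0.955]] [ 0.141  0.142  0.025 -0.256  2.68  -1.788] 6.75 [0.  0.3 0.4]
```

```bash
python3 -m inch '[[-1,0.01,0.02,-0.045,0],[-1,0.02,0.05,-0.08,0],[-1,0.03,0.09,-0.1,0],[-1,0.04,0.13,-0.1,0],[-1,0.05,0.17,-0.1,0],[-1,0.05,0.18,-0.1,0],[-1,0.05,0.18,-0.1,0]]' >/dev/null; python3 -c "from h import *;st()"; for i in 1 2 3 ; do python3 -m inch '[[-1,-0.04,-0.03,0.02,0],[-1,-0.08,-0.06,0.03,0],[-1,-0.4,-0.28,0.1,0],[-1,-0.4,-0.28,0.1,0]]' >/dev/null;python3 -c "from h import *;st()"; done
```

```text
[341.3 244.6 875.8] [[-0.954, -0.102, 0.281], [-0.128, 0.989, -0.074], [-0.27, -0.107, -0.957]] [ 0.661 -0.01   0.589 -0.332  2.353 -1.287] 7.45 [0.4 0.1 0.5]
[178.7 124.7 926.6] [[-0.953, -0.095, 0.288], [-0.12, 0.99, -0.07], [-0.278, -0.101, -0.955]] [ 0.694 -0.234  0.618 -0.428  2.532 -1.367] 7.85 [-1.1 -0.   1.1]
[ 47.8  17.5 953.5] [[-0.946, -0.102, 0.308], [-0.128, 0.99, -0.063], [-0.298, -0.099, -0.949]] [ 0.491 -0.378  0.546 -0.468  2.681 -1.648] 8.25 [-0.6 -1.6 -0.2]
[-46.1 -51.2 912.5] [[-0.934, -0.088, 0.346], [-0.124, 0.989, -0.081], [-0.336, -0.118, -0.935]] [ 0.532 -0.616  0.74  -0.584  2.681 -1.717] 8.65 [-0.3 -0.2 -0.1]
```

```bash
python3 -m inch '[[-1,0.035,0.03,0,0],[-1,0.07,0.06,0,0],[-1,0.105,0.09,0,0],[-1,0.14,0.12,0,0],[-1,0.175,0.15,0,0],[-1,0.21,0.18,0,0],[-1,0.245,0.21,0,0],[-1,0.28,0.24,0,0],[-1,0.3,0.27,0,0],[-1,0.3,0.28,0,0]]' >/dev/null; python3 -c "from h import *;st()"; for i in 1 2 3 ; do python3 -m inch '[[-1,0,0,0.04,0],[-1,-0.1,-0.1,0.8,0],[-1,-0.1,-0.1,0.8,0]]' >/dev/null;python3 -c "from h import *;st()"; done
```

```text
[107.2 112.8 908.4] [[-0.932, -0.088, 0.351], [-0.126, 0.988, -0.086], [-0.339, -0.124, -0.932]] [-1.18  -0.621  0.773  0.692  2.666 -2.193] 9.65 [-0.5  0.3  0.1]
[ 91.1  70.2 977. ] [[-0.918, -0.077, 0.388], [-0.12, 0.989, -0.087], [-0.377, -0.126, -0.917]] [-0.738 -0.368  0.426  0.459  2.681 -1.959] 9.95 [-0.3 -0.6  0.3]
[ 91.4  39.6 998.3] [[-0.909, -0.087, 0.408], [-0.127, 0.989, -0.072], [-0.397, -0.117, -0.91]] [-0.205 -0.239  0.274  0.028  2.68  -1.86 ] 10.25 [-0.3 -0.3  1.1]
[  93.2   21.2 1007.5] [[-0.904, -0.087, 0.419], [-0.132, 0.988, -0.078], [-0.407, -0.126, -0.905]] [ 0.336 -0.164  0.188 -0.497  2.68  -1.845] 10.55 [-0.2 -0.7  0.3]
```

```bash
python3 -m inch '[[-1,0.02,0.02,-0.02,0],[-1,0.045,0.04,-0.04,0],[-1,0.07,0.06,-0.06,0],[-1,0.095,0.085,-0.08,0],[-1,0.12,0.11,-0.1,0],[-1,0.145,0.135,-0.12,0],[-1,0.17,0.16,-0.12,0],[-1,0.2,0.18,-0.12,0],[-1,0.2,0.18,-0.12,0]]' >/dev/null; python3 -c "from h import *;st()"; for i in 1 2 3 ; do python3 -m inch '[[-1,0,0,0.04,0],[-1,-0.1,0,0.8,0],[-1,-0.1,0,0.8,0]]' >/dev/null;python3 -c "from h import *;st()"; done
```

```text
[300.4 204.9 884.1] [[-0.908, -0.089, 0.41], [-0.135, 0.987, -0.083], [-0.397, -0.131, -0.908]] [ 0.731 -0.187  0.762 -0.446  2.248 -1.294] 11.45 [-0.3 -0.2 -0.7]
[286.8 195.4 979.6] [[-0.901, -0.088, 0.425], [-0.133, 0.988, -0.079], [-0.413, -0.128, -0.902]] [ 0.747  0.153  0.104 -0.628  2.51  -1.52 ] 11.75 [ 0.8 -0.7  1.3]
[260.7 173.3 993.7] [[-0.893, -0.089, 0.442], [-0.136, 0.988, -0.076], [-0.43, -0.128, -0.894]] [ 0.765  0.161  0.025 -0.702  2.549 -1.59 ] 12.05 [-1.9 -1.2  0.9]
[ 236.1  151.5 1003.9] [[-0.883, -0.09, 0.461], [-0.138, 0.988, -0.07], [-0.449, -0.126, -0.885]] [ 0.787  0.126  0.025 -0.748  2.556 -1.623] 12.35 [0.1 0.  0.1]
```

```bash
for i in 1 2 3 4; do python3 -m inch '[[-1,0.1,0,1.5,0],[-1,0.1,0,1.5,0]]' >/dev/null;python3 -c "from h import *;st()"; done
```

```text
[ 236.8  138.5 1009.4] [[-0.873, -0.092, 0.479], [-0.141, 0.988, -0.067], [-0.467, -0.126, -0.875]] [ 0.75   0.111  0.025 -0.729  2.542 -1.647] 12.55 [ 1.3  0.6 -0.4]
[ 237.6  125.9 1014.6] [[-0.863, -0.091, 0.496], [-0.142, 0.988, -0.066], [-0.484, -0.127, -0.866]] [ 0.711  0.098  0.025 -0.708  2.529 -1.668] 12.75 [0.3 0.2 0.3]
[ 237.8  114.  1020. ] [[-0.852, -0.091, 0.515], [-0.143, 0.988, -0.063], [-0.503, -0.128, -0.855]] [ 0.669  0.084  0.025 -0.681  2.515 -1.687] 12.95 [ 0.5 -0.6  1.1]
[ 238.4  103.  1025.4] [[-0.84, -0.09, 0.535], [-0.145, 0.988, -0.061], [-0.523, -0.128, -0.843]] [ 0.625  0.071  0.025 -0.649  2.499 -1.703] 13.15 [0.9 0.3 0.3]
```

```bash
python3 -m inch '[[-1,0.1,0,1.5,0],[-1,0.1,0,1.5,0]]' >/dev/null; python3 -m inch '[[-1,0.1,0,1.5,0],[-1,0.1,0,1.5,0]]' >/dev/null; python3 -c "from h import *;st()"; python3 -m inch '[[-1,0.01,-0.01,-0.04,1.5],[-1,0.02,-0.03,-0.08,1.5],[-1,0.03,-0.05,-0.12,1.5],[-1,0.05,-0.07,-0.16,1.5],[-1,0.07,-0.09,-0.2,1.5],[-1,0.09,-0.11,-0.24,1.5],[-1,0.11,-0.13,-0.28,1.5],[-1,0.13,-0.15,-0.32,1.5],[-1,0.15,-0.17,-0.36,1.5],[-1,0.15,-0.17,-0.36,1.5]]' >/dev/null;  python3 -c "from h import *;st()"
```

```text
[ 241.    84.  1036.1] [[-0.814, -0.089, 0.574], [-0.148, 0.987, -0.056], [-0.562, -0.131, -0.817]] [ 0.527  0.048  0.025 -0.57   2.466 -1.731] 13.55 [0.1 0.1 0.1]
[390.3 -84.9 677.8] [[-0.81, -0.113, 0.575], [-0.168, 0.985, -0.044], [-0.561, -0.133, -0.817]] [-0.557 -0.679  1.575  0.271  1.682 -2.174] 14.55 [ 1.3 -0.1  0.2]
```

Tilt is now 35°. Descending to a viewing pose in front of the station.

```bash
python3 -m inch '[[-1,0,0,-0.045,0],[-1,0,-0.01,-0.09,0],[-1,0.01,-0.02,-0.135,0],[-1,0.02,-0.02,-0.18,0],[-1,0.03,-0.03,-0.225,0],[-1,0.03,-0.03,-0.27,0],[-1,0.03,-0.04,-0.315,0],[-1,0.03,-0.04,-0.36,0],[-1,0.03,-0.05,-0.4,0],[-1,0.03,-0.05,-0.4,0]]' >/dev/null
python3 - <<'E'
from h import *
import pickle
st(); c=cam('wrist'); pickle.dump(c,open('c2.pkl','wb')); cv2.imwrite('pics/w2.png',c['img'])
print(c['xyz'],rot(c['orientation'])[:,2])
E
```

```text
[ 417.7 -132.9  270.1] [[-0.817, -0.114, 0.565], [-0.164, 0.986, -0.038], [-0.552, -0.124, -0.824]] [-0.654 -0.867  2.363  0.351  1.151 -2.441] 15.55 [-0.4  0.3 -0.6]
[ 260.95600334 -137.47083504  381.12043588] [ 0.74497921  0.00419583 -0.66707449]
```

View pics/w2.png

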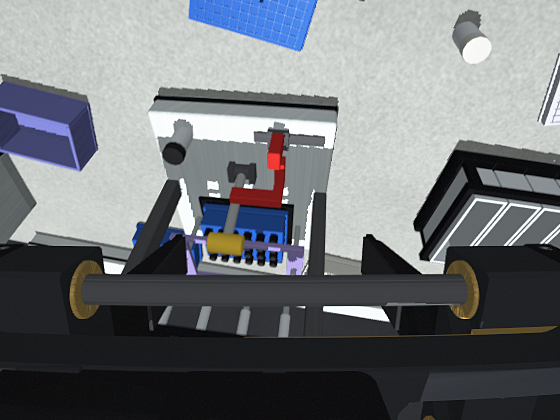

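The wrist view (upside down) shows the yellow grip at (226,244), the fin's bright front face from about (278,135) to (275,167), the tongue at (245,197) across the lever, and the deck vial at (175,150).

Run:
```python
from h import *
import pickle
c=pickle.load(open('c2.pkl','rb'));C=pickle.load(open('c0.pkl','rb'))
h=cv2.cvtColor(c['img'],cv2.COLOR_BGR2HSV)
yel=(h[...,0]>18)&(h[...,0]<35)&(h[...,1]>130)&(h[...,2]>70); yel[:, :190]=0;yel[:,260:]=0;yel[275:]=0
v,u=np.nonzero(yel);print('yel',len(u),u.mean(),v.mean(),u.min(),u.max(),v.min(),v.max())
P,e=two(c,(u.mean(),v.mean()),C['side'],(331.1,219.3));print('grip wrist+side',P,e)
P2=onz(c,u.mean(),v.mean(),158); print(P2)
red=((h[...,0]<8)|(h[...,0]>172))&(h[...,1]>150)&(h[...,2]>165)
v,u=np.nonzero(red);k=(v<180)&(u>255)&(u<300);u,v=u[k],v[k];print('finface',len(u),u.min(),u.max(),v.min(),v.max())
vb=v.max();ub=u[v>vb-3].mean();F=onz(c,ub,vb,92);print('fin top front edge',F)
yaw=np.radians(6.6);ex=np.array([np.cos(yaw),np.sin(yaw)]);ey=np.array([-ex[1],ex[0]])
for G in(P,P2):
  O=G[:2]-17*ex;print('O',O,'fin station',(F[:2]-O)@ex,(F[:2]-O)@ey)
# deck front edge lower part: white->wall
fl=onz(c,335,135,45);fr=onz(c,152,110,45);print(fl,fr)
s=arm.sense();r=rot(s['eef_rot']);print('grasp pt',s['tool_pos']+3*r[:,2])
```

```text
yel 736 225.14673913043478 243.3179347826087 207 244 232 255
grip wrist+side [ 581.38859654 -185.83830578  156.63087264] 4.006297342282691
[ 582.36658663 -184.74586908  158.        ]
finface 212 268 283 153 169
fin top front edge [ 515.1860318  -141.02097717   92.        ]
O [ 564.50125953 -187.79223734] fin station -43.612648783690894 52.129447814939724
O [ 565.47924961 -186.69980064] fin station -44.70971906452936 51.156658346444964
[488.52848172 -79.40781534  45.        ] [ 496.42370989 -300.46729608   45.        ]
grasp pt [ 420.8622136  -133.52420677  273.24999024]
```

```bash
python3 -m inch '[[-0.2,0.012,-0.003,-0.035,0],[-0.2,0.024,-0.006,-0.07,0],[-0.2,0.036,-0.008,-0.105,0],[-0.2,0.046,-0.01,-0.135,0],[-0.2,0.055,-0.012,-0.15,0],[-0.2,0.064,-0.012,-0.163,0],[-0.2,0.073,-0.012,-0.176,0],[-0.2,0.082,-0.012,-0.191,0],[-0.2,0.082,-0.012,-0.191,0]]' 15
python3 - <<'E'
from h import *
st();c=cam('wrist'); cv2.imwrite('pics/w3.png',c['img'])
E
```

```text
time: 16.5
tool_pos: [504.3, -146.1, 89.9]
eef_rot: [0.299, -0.075, 0.95, -0.046]
contact_force: [-0.7, -0.1, -0.4]
gripper_width: 57.1
grip_force: 0.0
[ 504.3 -146.1   89.9] [[-0.81, -0.115, 0.575], [-0.17, 0.985, -0.042], [-0.561, -0.132, -0.817]] [-0.535 -0.421  2.43   0.457  0.62  -2.569] 16.5 [-0.7 -0.1 -0.4]
```

View pics/w3.png

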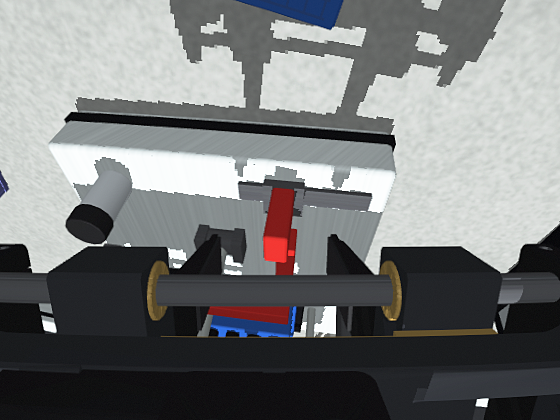

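The fin (top at (278,245)) sits between the two fingertips, at about (215,237) and (332,237). I'll lower it slightly and close.

```bash
python3 -m inch '[[-0.2,0,0,-0.006,0],[0.3,0,0,-0.006,0],[1,0,0,-0.006,0],[1,0,0,-0.006,0],[1,0,0,-0.006,0],[1,0,0,-0.006,0],[1,0,0,-0.006,0]]' 15; python3 -c "from h import *;st()"
```

```text
time: 17.25
tool_pos: [502.1, -145.8, 82.0]
eef_rot: [0.298, -0.075, 0.951, -0.046]
contact_force: [-0.6, -2.8, 0.6]
gripper_width: 14.3
grip_force: 1.3
[ 502.1 -145.8   82. ] [[-0.811, -0.114, 0.573], [-0.169, 0.985, -0.043], [-0.56, -0.132, -0.818]] [-0.536 -0.414  2.44   0.467  0.606 -2.581] 17.25 [-0.6 -2.8  0.6]
```

```bash
python3 -m inch '[[1,-0.0005,0.004,0,0],[1,-0.001,0.008,0,0],[1,-0.0015,0.013,0,0],[1,-0.002,0.018,0,0],[1,-0.0025,0.022,0,0],[1,-0.003,0.026,0,0],[1,-0.003,0.029,0,0],[1,-0.004,0.031,0,0],[1,-0.004,0.031,0,0],[1,-0.004,0.031,0,0]]' 15; python3 -c "from h import *;st()"
```

```text
time: 18.25
tool_pos: [499.2, -115.4, 84.1]
eef_rot: [0.299, -0.075, 0.95, -0.047]
contact_force: [-8.2, -3.1, 9.2]
gripper_width: 0.4
grip_force: 9.5
[ 499.2 -115.4   84.1] [[-0.81, -0.114, 0.576], [-0.17, 0.984, -0.044], [-0.562, -0.134, -0.816]] [-0.462 -0.463  2.468  0.399  0.594 -2.461] 18.25 [-8.2 -3.1  9.2]
```

Run:
```python
from h import *
a=cam('wrist')['img'];b=cam('top')['img'];s=cam('side')['img']
im=np.zeros((600,800,3),np.uint8)
im[:330,:440]=cv2.resize(a,(440,330)); im[:360,440:]=cv2.resize(b[130:230,275:375],(360,360),interpolation=cv2.INTER_CUBIC)
im[360:,440:]=cv2.resize(s[190:270,275:395],(360,240),interpolation=cv2.INTER_CUBIC)
cv2.imwrite('pics/m4.png',im)
```

```text
(no output)
```

View pics/m4.png

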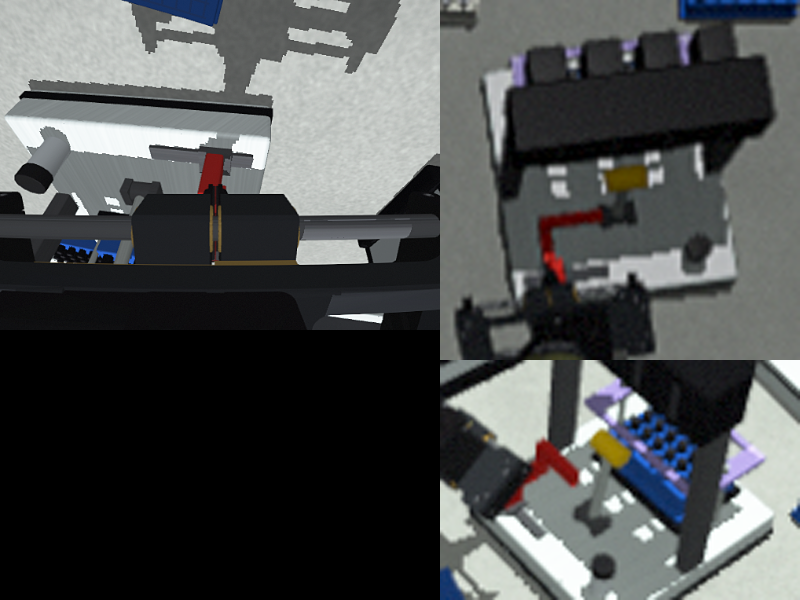

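The catch has moved most of the way: the slot is now exposed on its -y side and the tongue is left of the lever. The fingers then slipped off the fin. I'll back off and measure how far it went.

```bash
python3 -m inch '[[1,-0.012,0,0.016,0],[1,-0.024,0,0.033,0],[1,-0.045,0,0.062,0],[1,-0.06,0,0.09,0],[1,-0.06,0,0.09,0]]' 15
python3 - <<'E'
from h import *
import pickle
C=pickle.load(open('c0.pkl','rb'))
st();c=cam('wrist');t=cam('top');pickle.dump((c,t),open('c4.pkl','wb'))
for n,cc in(('old',C['top']),('new',t)):
    h=cv2.cvtColor(cc['img'],cv2.COLOR_BGR2HSV)
    m=((h[...,0]<8)|(h[...,0]>172))&(h[...,1]>150)&(h[...,2]>60);m[:,:280]=0;m[:,370:]=0;m[:130]=0;m[193:]=0
    v,u=np.nonzero(m);print(n,u.min(),u.max(),v.min(),v.max(),onz(cc,u.max()+.5,190,112))
im=np.zeros((420,800,3),np.uint8);im[:,:560]=c['img'];im[:240,560:]=cv2.resize(t['img'][160:220,290:350],(240,240),interpolation=cv2.INTER_CUBIC);cv2.imwrite('pics/m5.png',im)
E
```

```text
time: 18.9
tool_pos: [439.1, -115.2, 177.4]
eef_rot: [0.302, -0.075, 0.949, -0.048]
contact_force: [0.9, -0.3, -0.1]
gripper_width: 0.6
grip_force: 0.0
[ 439.1 -115.2  177.4] [[-0.807, -0.113, 0.58], [-0.171, 0.984, -0.046], [-0.565, -0.136, -0.814]] [-0.558 -0.808  2.493  0.344  0.921 -2.42 ] 18.9 [ 0.9 -0.3 -0.1]
old 310 326 187 191 [ 550.61720621 -190.3941748   112.        ]
new 303 319 188 192 [ 551.03080619 -165.47902496  112.        ]
```

View pics/m5.png

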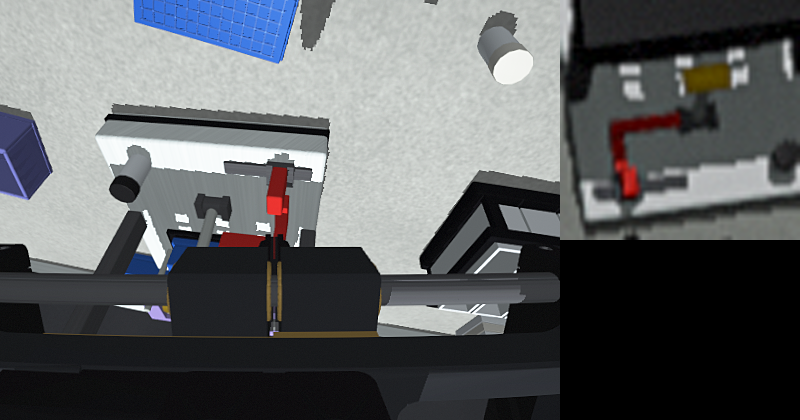

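The fin (top at (275,203)) is near the slot's +y end, with the tongue now off the lever; it moved about 25 mm. To be sure it is fully released, I'll push it from its -y side with closed fingers to the stop.

Run:
```python
from h import *
import pickle
c,t=pickle.load(open('c4.pkl','rb'));c2=pickle.load(open('c2.pkl','rb'))
def fin(c,lo,hi,ul,uh):
    h=cv2.cvtColor(c['img'],cv2.COLOR_BGR2HSV)
    m=((h[...,0]<8)|(h[...,0]>172))&(h[...,1]>150)&(h[...,2]>165);v,u=np.nonzero(m);k=(v<hi)&(v>lo)&(u>ul)&(u<uh);u,v=u[k],v[k]
    print(len(u),u.min(),u.max(),v.min(),v.max());return onz(c,(u.min()+u.max())/2,(v.min()+v.max())/2,92)
a=fin(c2,140,180,255,300);b=fin(c,185,216,260,290);print(a,b,b-a)
s=arm.sense();r=rot(s['eef_rot']);print('tip',s['tool_pos']+22*r[:,2],'grasp',s['tool_pos']+3*r[:,2])
```

```text
212 268 283 153 169
291 267 286 196 214
[ 503.69219807 -143.07716138   92.        ] [ 498.20053279 -117.77817598   92.        ] [-5.49166527 25.2989854   0.        ]
tip [ 450.71694736 -115.20774526  154.25489448] grasp [ 439.8093429  -114.40549566  169.79132137]
```

```bash
python3 -m inch '[[1,0.01,-0.018,-0.015,0],[1,0.02,-0.036,-0.03,0],[1,0.034,-0.036,-0.05,0],[1,0.048,-0.036,-0.07,0],[1,0.061,-0.036,-0.088,0],[1,0.061,-0.036,-0.088,0],[1,0.061,-0.036,-0.088,0]]' 15; python3 -m inch '[[1,0,0.003,0,0],[1,-0.001,0.006,0,0],[1,-0.001,0.009,0,0],[1,-0.001,0.011,0,0],[1,-0.001,0.011,0,0]]';python3 -m inch '[[1,0,0.001,0,0],[1,0,0.002,0,0],[1,0,0.003,0,0],[1,0,0.003,0,0]]'
```

```text
time: 19.7
tool_pos: [498.0, -149.3, 81.3]
eef_rot: [0.296, -0.075, 0.951, -0.044]
contact_force: [0.0, 0.2, 0.8]
gripper_width: 0.1
grip_force: 0.0
time: 20.2
tool_pos: [498.1, -139.4, 84.3]
eef_rot: [0.298, -0.075, 0.95, -0.046]
contact_force: [-0.1, 0.5, -0.5]
gripper_width: 0.4
grip_force: 0.0
time: 20.6
tool_pos: [498.0, -136.5, 83.7]
eef_rot: [0.298, -0.075, 0.951, -0.046]
contact_force: [-1.1, -0.4, 0.5]
gripper_width: 0.7
grip_force: 0.0
```

```bash
for i in 1 2 3 4; do python3 -m inch '[[1,0,0.001,0,0],[1,0,0.002,0,0],[1,0,0.003,0,0],[1,0,0.003,0,0]]' | egrep 'tool|contact'; done
```

```text
tool_pos: [498.0, -133.5, 83.7]
contact_force: [0.1, -0.0, 0.3]
tool_pos: [498.2, -130.7, 84.0]
contact_force: [-1.5, -0.1, 1.7]
tool_pos: [498.2, -127.7, 84.1]
contact_force: [-1.6, -1.3, 0.7]
tool_pos: [498.3, -124.8, 84.2]
contact_force: [-3.1, -3.7, 3.8]
```

```bash
for i in 1 2 3; do python3 -m inch '[[1,0,0.001,0,0],[1,0,0.002,0,0],[1,0,0.002,0,0]]' | egrep 'tool|contact'; done
python3 - <<'E'
from h import *
import pickle
c=cam('wrist');t=cam('top');pickle.dump((c,t),open('c5.pkl','wb'))
h=cv2.cvtColor(t['img'],cv2.COLOR_BGR2HSV)
m=((h[...,0]<8)|(h[...,0]>172))&(h[...,1]>150)&(h[...,2]>60);m[:,:280]=0;m[:,370:]=0;m[:130]=0;m[193:]=0
v,u=np.nonzero(m);print(u.min(),u.max(),onz(t,u.max()+.5,190,112))
im=np.zeros((420,800,3),np.uint8);im[:,:560]=c['img'];im[:240,560:]=cv2.resize(t['img'][160:220,290:350],(240,240),interpolation=cv2.INTER_CUBIC);cv2.imwrite('pics/m6.png',im)
E
```

```text
tool_pos: [498.3, -122.9, 84.3]
contact_force: [-3.4, -3.7, 5.4]
tool_pos: [498.4, -121.0, 84.5]
contact_force: [-3.5, -4.0, 5.8]
tool_pos: [498.5, -119.1, 84.6]
contact_force: [-4.2, -4.2, 6.3]
303 319 [ 551.03080619 -165.47902496  112.        ]
```

View pics/m6.png

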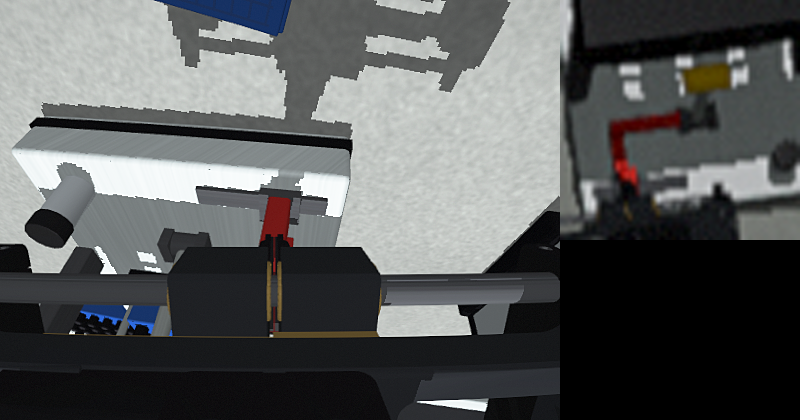

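Here the closed fingertips at (272,240) line up with the fin instead of beside it. The tongue hasn't visibly moved since the last check. I'll check the geometry by projecting the tip and fin points into the current image.

Run:
```python
from h import *
import pickle
c,t=pickle.load(open('c5.pkl','rb'))
s=arm.sense();r=rot(s['eef_rot']);p=s['tool_pos']
for d in(0,3,22): print(d,np.round(p+d*r[:,2],1),proj(c,p+d*r[:,2]))
yaw=np.radians(6.6);ex=np.array([np.cos(yaw),np.sin(yaw),0]);ey=np.array([-ex[1],ex[0],0]);O=np.array([565,-187,0])
for q in(20,25,30):
  for x,y,z in((-67,43,50),(-67,43,92),(-43,43,92)):
    print(q,(x,y,z),np.round(O+x*ex+(y+q)*ey+[0,0,z]),proj(c,O+x*ex+(y+q)*ey+[0,0,z])[0])
for x,y in((-80,115),(-80,-115)): print(proj(c,O+x*ex+y*ey+[0,0,45])[0], proj(t,O+x*ex+y*ey+[0,0,45])[0])
cv2.imwrite('pics/z7.png',cv2.resize(c['img'][160:290,200:350],None,fx=5,fy=4.5,interpolation=cv2.INTER_CUBIC)[:600])
```

```text
0 [ 498.5 -119.1   84.6] [[273.94829879 248.40411558]]
3 [ 500.2 -119.3   82.2] [[273.93921244 246.56878455]]
22 [ 511.1 -120.1   66.6] [[273.88742302 236.10759255]]
20 (-67, 43, 50) [ 491. -132.   50.] [261.98223533 192.52139421]
20 (-67, 43, 92) [ 491. -132.   92.] [249.92835233 247.78028228]
20 (-43, 43, 92) [ 515. -129.   92.] [252.07008183 271.18976678]
25 (-67, 43, 50) [ 491. -127.   50.] [269.96844579 193.28398992]
25 (-67, 43, 92) [ 491. -127.   92.] [259.10279847 248.79928395]
25 (-43, 43, 92) [ 514. -124.   92.] [260.40874444 272.16713118]
30 (-67, 43, 50) [ 490. -122.   50.] [277.98899048 194.05094411]
30 (-67, 43, 92) [ 490. -122.   92.] [268.32464682 249.8198089 ]
30 (-43, 43, 92) [ 514. -119.   92.] [268.7858525  273.14413601]
[349.96026752 179.43292698] [295.7414966  214.95641094]
[  3.2161498  149.69319105] [357.50799393 206.75603931]
```

View pics/z7.png

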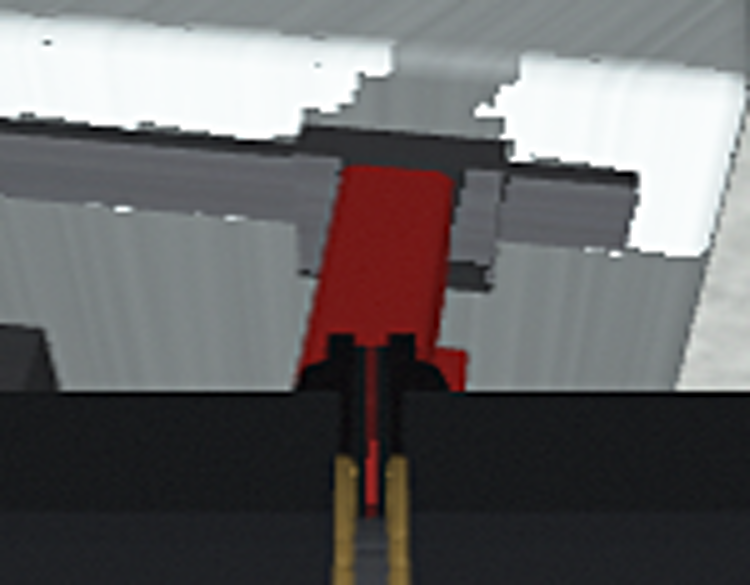

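The fin's base front face is at px (279,198). The projection for catch = 30 mm gives (278,194), and for 25 mm (270,193), so the catch is at its end stop. The visible fingertips seem less deep than the tool reading suggests, so I'll retract and check where the tips really are along the projected tool axis, numerically, from the side and top cameras.

```bash
python3 -m inch '[[1,-0.012,-0.002,0.018,0],[1,-0.03,-0.004,0.045,0],[1,-0.05,-0.004,0.08,0],[1,-0.07,-0.004,0.11,0],[1,-0.08,-0.004,0.14,0],[1,-0.08,-0.004,0.14,0]]' 15
python3 - <<'E'
from h import *
import pickle
st();s=arm.sense();r=rot(s['eef_rot']);p=s['tool_pos']
S=cam('side');T=cam('top');W=cam('wrist');pickle.dump((S,T,W),open('c6.pkl','wb'))
for n,c in(('side',S),('top',T)):
    g=cv2.cvtColor(c['img'],cv2.COLOR_BGR2GRAY)
    for d in range(-70,75,6):
        u,v=proj(c,p+d*r[:,2])[0]; print(n,d,int(u),int(v),c['img'][int(round(v)),int(round(u))].tolist(), end=' | ')
    print()
h=cv2.cvtColor(W['img'],cv2.COLOR_BGR2HSV)
m=((h[...,0]<8)|(h[...,0]>172))&(h[...,1]>150)&(h[...,2]>50);m=m.astype(np.uint8)
n,l,q,_=cv2.connectedComponentsWithStats(m)
for i in range(1,n):
    if q[i,4]>40: print(q[i])
for R0 in range(150,260,8):
    u=np.nonzero(m[R0])[0]; print(R0,(u.min(),u.max(),h[R0,u,2].mean().round()) if len(u) else '')
yaw=np.radians(6.6);ex=np.array([np.cos(yaw),np.sin(yaw),0]);ey=np.array([-ex[1],ex[0],0]);O=np.array([565,-187,0])
for q in(25,30):
  for x,y,z in((-67,43,50),(-67,36,92),(-67,50,92),(-43,36,92),(-43,50,92)):
    print(q,(x,y,z),proj(W,O+x*ex+(y+q)*ey+[0,0,z])[0].round(1))
E
```

```text
time: 23.8
tool_pos: [418.7, -123.1, 229.0]
eef_rot: [0.301, -0.075, 0.949, -0.048]
contact_force: [0.4, -0.3, -0.7]
gripper_width: 0.3
grip_force: 0.0
[ 418.7 -123.1  229. ] [[-0.808, -0.113, 0.579], [-0.171, 0.984, -0.045], [-0.565, -0.135, -0.814]] [-0.624 -0.893  2.446  0.351  1.069 -2.44 ] 23.8 [ 0.4 -0.3 -0.7]
side -70 262 201 [43, 42, 37] | side -64 263 202 [57, 54, 49] | side -58 264 203 [59, 54, 49] | side -52 265 203 [55, 53, 47] | side -46 266 204 [58, 55, 50] | side -40 268 205 [60, 55, 52] | side -34 269 206 [57, 54, 48] | side -28 270 206 [59, 56, 51] | side -22 271 207 [56, 53, 48] | side -16 272 208 [38, 35, 32] | side -10 273 209 [29, 25, 26] | side -4 274 209 [24, 21, 19] | side 2 275 210 [15, 19, 16] | side 8 276 211 [18, 14, 17] | side 14 277 211 [88, 92, 90] | side 20 279 212 [213, 222, 214] | side 26 280 213 [213, 223, 216] | side 32 281 214 [214, 221, 216] | side 38 282 214 [212, 222, 216] | side 44 283 215 [209, 217, 210] | side 50 284 216 [209, 219, 212] | side 56 285 216 [206, 217, 209] | side 62 286 217 [210, 218, 210] | side 68 287 218 [209, 220, 211] | si
[... 1000 characters left out ...]
2 (np.int64(278), np.int64(295), np.float64(207.0))
190 (np.int64(278), np.int64(294), np.float64(206.0))
198 (np.int64(284), np.int64(294), np.float64(113.0))
206 (np.int64(284), np.int64(293), np.float64(117.0))
214 (np.int64(238), np.int64(292), np.float64(121.0))
222 (np.int64(235), np.int64(291), np.float64(123.0))
230 (np.int64(236), np.int64(290), np.float64(122.0))
238 
246 
254 
25 (-67, 43, 50) [282.3 153.7]
25 (-67, 36, 92) [270.5 179.8]
25 (-67, 50, 92) [284.6 181.1]
25 (-43, 36, 92) [270.7 196.6]
25 (-43, 50, 92) [284.  197.8]
30 (-67, 43, 50) [286.9 154.1]
30 (-67, 36, 92) [275.5 180.2]
30 (-67, 50, 92) [289.6 181.5]
30 (-43, 36, 92) [275.4 197. ]
30 (-43, 50, 92) [288.8 198.3]
```

The catch is at its stop (measured fin top face 278–294, versus 275–290 predicted for 30 mm). The fingertips appear to end about 8–10 mm short of the nominal tip, so I'll go slightly deeper at the grip. Now to a pre-approach, 40 mm short of the lever grip.

```bash
python3 -m inch '[[-0.4,0.035,-0.018,0,0],[-0.4,0.07,-0.036,0,0],[-0.4,0.1,-0.052,0,0],[-0.4,0.113,-0.058,-0.002,0],[-0.4,0.123,-0.06,-0.015,0],[-0.4,0.133,-0.061,-0.03,0],[-0.4,0.142,-0.061,-0.043,0],[-0.4,0.142,-0.061,-0.043,0]]' 20
python3 - <<'E'
from h import *
st();W=cam('wrist');S=cam('side');s=arm.sense();r=rot(s['eef_rot']);p=s['tool_pos']
h=cv2.cvtColor(W['img'],cv2.COLOR_BGR2HSV)
m=((h[...,0]>18)&(h[...,0]<35)&(h[...,1]>130)&(h[...,2]>70)).astype(np.uint8)
n,l,q,ce=cv2.connectedComponentsWithStats(m)
for i in range(1,n):
    if q[i,4]>30: print(q[i],ce[i].round())
for d in(0,22,40): print(d,proj(W,p+d*r[:,2])[0].round())
print('grip pred',proj(W,[582,-185.3,157])[0])
h=cv2.cvtColor(S['img'],cv2.COLOR_BGR2HSV)
m=((h[...,0]>18)&(h[...,0]<35)&(h[...,1]>130)&(h[...,2]>70)).astype(np.uint8);m[:,:300]=0;m[:,360:]=0
v,u=np.nonzero(m);print('side yel',len(u),u.mean(),v.mean())
E
```

```text
time: 24.75
tool_pos: [558.4, -181.5, 174.2]
eef_rot: [0.294, -0.075, 0.952, -0.042]
contact_force: [-0.9, 1.1, -1.0]
gripper_width: 59.0
grip_force: 0.0
[ 558.4 -181.5  174.2] [[-0.816, -0.117, 0.566], [-0.167, 0.985, -0.037], [-0.553, -0.124, -0.824]] [-0.542 -0.343  2.221  0.39   0.754 -2.486] 24.75 [-0.9  1.1 -1. ]
[ 235  227   66   42 2286] [268. 247.]
[383 261  22  60 617] [395. 292.]
[144 262  22  58 602] [152. 291.]
[395 329 106   8 549] [447. 332.]
0 [271. 254.]
22 [271. 242.]
40 [271. 233.]
grip pred [267.15877406 246.58440045]
side yel 32 334.28125 221.90625
```

```bash
python3 -m inch '[[-0.4,0.006,-0.001,0.004,0],[-0.4,0.012,-0.002,-0.002,0],[-0.4,0.017,-0.003,-0.008,0],[-0.4,0.022,-0.004,-0.014,0],[-0.4,0.026,-0.004,-0.02,0],[-0.4,0.026,-0.004,-0.02,0]]' 20; python3 -c "from h import *;st()"
```

```text
time: 25.45
tool_pos: [585.6, -187.2, 158.8]
eef_rot: [0.297, -0.075, 0.951, -0.045]
contact_force: [-0.4, 0.7, 0.4]
gripper_width: 66.5
grip_force: 0.0
[ 585.6 -187.2  158.8] [[-0.813, -0.115, 0.571], [-0.168, 0.985, -0.041], [-0.558, -0.129, -0.82]] [-0.52  -0.257  2.184  0.4    0.693 -2.489] 25.45 [-0.4  0.7  0.4]
```

```bash
python3 -m inch '[[-0.4,-0.001,0.001,-0.004,0],[0,-0.001,0.001,-0.004,0],[0.5,-0.001,0.001,-0.004,0],[0.5,-0.001,0.001,-0.004,0],[0.5,-0.001,0.001,-0.004,0],[0.5,-0.001,0.001,-0.004,0]]' 25; python3 -c "from h import *;st()"
```

```text
time: 26.05
tool_pos: [584.8, -184.7, 156.6]
eef_rot: [0.298, -0.074, 0.951, -0.043]
contact_force: [-1.2, 6.0, 2.2]
gripper_width: 39.7
grip_force: 25.0
[ 584.8 -184.7  156.6] [[-0.812, -0.116, 0.572], [-0.167, 0.985, -0.038], [-0.559, -0.127, -0.819]] [-0.519 -0.258  2.189  0.405  0.689 -2.492] 26.05 [-1.2  6.   2.2]
```

```bash
python3 -m inch '[[0.5,-0.0065,-0.001,0.001,0],[0.5,-0.013,-0.0015,0.001,0],[0.5,-0.0195,-0.002,0.001,0],[0.5,-0.026,-0.003,0.001,0],[0.5,-0.0325,-0.004,0,0],[0.5,-0.039,-0.0045,-0.001,0],[0.5,-0.0455,-0.005,-0.003,0],[0.5,-0.0515,-0.006,-0.005,0],[0.5,-0.057,-0.0065,-0.0065,0],[0.5,-0.062,-0.007,-0.009,0]]' 25; python3 -c "from h import *;st()"
```

```text
time: 27.05
tool_pos: [522.6, -192.0, 146.9]
eef_rot: [0.298, -0.074, 0.951, -0.044]
contact_force: [3.2, 4.9, -0.7]
gripper_width: 39.5
grip_force: 24.9
[ 522.6 -192.   146.9] [[-0.812, -0.116, 0.572], [-0.167, 0.985, -0.039], [-0.559, -0.127, -0.819]] [-0.613 -0.395  2.308  0.457  0.742 -2.603] 27.05 [ 3.2  4.9 -0.7]
```

```bash
python3 -m inch '[[0.5,-0.0095,-0.001,-0.005,0],[0.5,-0.019,-0.002,-0.011,0],[0.5,-0.027,-0.003,-0.018,0],[0.5,-0.035,-0.004,-0.026,0],[0.5,-0.042,-0.005,-0.034,0],[0.5,-0.048,-0.0055,-0.043,0],[0.5,-0.051,-0.006,-0.048,0],[0.5,-0.053,-0.006,-0.053,0],[0.5,-0.054,-0.006,-0.056,0],[0.5,-0.054,-0.006,-0.056,0]]' 25; python3 -c "from h import *;st()"
```

```text
time: 28.05
tool_pos: [470.8, -198.3, 94.3]
eef_rot: [0.3, -0.074, 0.95, -0.044]
contact_force: [2.2, 9.6, 7.6]
gripper_width: 39.6
grip_force: 25.1
[ 470.8 -198.3   94.3] [[-0.809, -0.115, 0.577], [-0.167, 0.985, -0.038], [-0.564, -0.127, -0.816]] [-0.716 -0.449  2.441  0.561  0.717 -2.79 ] 28.05 [2.2 9.6 7.6]
```

```bash
for i in 1 2; do python3 -m inch '[[0.5,-0.001,0,-0.002,0],[0.5,-0.002,0,-0.004,0],[0.5,-0.002,0,-0.004,0],[0.5,-0.002,0,-0.004,0]]' 25|egrep 'tool|contact'; done;  python3 -c "from h import *;st()"
```

```text
tool_pos: [470.6, -198.6, 93.5]
contact_force: [-1.3, 14.5, 18.5]
tool_pos: [469.2, -199.1, 90.3]
contact_force: [-0.5, 14.7, 19.0]
[ 469.2 -199.1   90.3] [[-0.805, -0.114, 0.582], [-0.168, 0.985, -0.039], [-0.568, -0.13, -0.813]] [-0.723 -0.448  2.449  0.577  0.709 -2.813] 28.85 [-0.5 14.7 19. ]
```

The force jumped with only 1 mm of travel, so the lever is at its end stop. I'll let go and retreat along the tool axis.

```bash
python3 -m inch '[[0.1,0,0,0,0],[-0.3,0,0,0,0],[-0.4,0,0,0,0],[-0.4,0,0,0,0],[-0.4,0,0,0,0]]' 25|egrep 'tool|contact|width'; python3 -m inch '[[-0.4,-0.012,0.001,0.016,0],[-0.4,-0.023,0.002,0.033,0],[-0.4,-0.035,0.002,0.049,0],[-0.4,-0.047,0.003,0.066,0],[-0.4,-0.058,0.004,0.09,0],[-0.4,-0.07,0.005,0.12,0],[-0.4,-0.08,0.006,0.16,0],[-0.4,-0.08,0.006,0.16,0],[-0.4,-0.08,0.006,0.16,0]]'
python3 - <<'E'
from h import *
import pickle
c0=pickle.load(open('c0.pkl','rb'))
st();W=cam('wrist');S=cam('side')
out=[]
for n,c in(('wrist',W),('side',S)):
    h=cv2.cvtColor(c['img'],cv2.COLOR_BGR2HSV)
    m=((h[...,0]>18)&(h[...,0]<35)&(h[...,1]>130)&(h[...,2]>70)).astype(np.uint8)
    nn,l,q,ce=cv2.connectedComponentsWithStats(m)
    for i in range(1,nn):
        if q[i,4]>25: print(n,q[i],ce[i].round(1))
yaw=np.radians(6.5);ex=np.array([np.cos(yaw),np.sin(yaw),0]);ey=np.array([-ex[1],ex[0],0]);O=np.array([565,-187,0])
for q in(1.1,1.2,1.25,1.3):
    P=O+110*np.sin(.17-q)*ex+[0,0,50+110*np.cos(.17-q)];print(q,P.round(),proj(W,P)[0].round(1),proj(S,P)[0].round(1))
E
```

```text
tool_pos: [464.7, -199.7, 83.3]
contact_force: [-0.6, -0.2, -0.1]
gripper_width: 65.3
time: 30.25
tool_pos: [385.1, -194.3, 245.0]
eef_rot: [0.298, -0.074, 0.95, -0.047]
contact_force: [0.4, -0.1, -0.3]
gripper_width: 66.8
grip_force: 0.0
[ 385.1 -194.3  245. ] [[-0.811, -0.114, 0.574], [-0.17, 0.985, -0.045], [-0.56, -0.133, -0.817]] [-0.902 -0.854  2.401  0.473  1.19  -2.716] 30.25 [ 0.4 -0.1 -0.3]
wrist [261 163  40  25 871] [281.  174.9]
wrist [127 261  25  59 687] [137.  289.9]
wrist [397 261  24  59 703] [410.8 290.4]
wrist [413 328 103   8 566] [463.1 331.8]
wrist [363 336  26   1  26] [375.5 336. ]
side [296 242  12  14  97] [301.9 248.9]
1.1 [ 477. -197.  116.] [277.7 195.6] [304.5 242.8]
1.2 [ 471. -198.  107.] [278.8 185.2] [302.9 245.6]
1.25 [ 469. -198.  102.] [279.4 180.1] [302.1 246.9]
1.3 [ 466. -198.   97.] [280.  175.2] [301.5 248.3]
```

The lever is at 1.30 in both views: measured (281.0,174.9) in the wrist view and (301.9,248.9) in the side view, versus predicted (280.0,175.2) and (301.5,248.3). The tool is clear, so I'll hand in.

```bash
python3 -c "from workcell import arm;print(arm.sign_off())"
```

```text
the job is handed in; nothing more can be done
None
```

I slid the catch to its end stop, pulled the lever fully down (about 1.30 rad, checked in two camera views) and let go, then handed the job in at about 30 s with the robot clear; I didn't re-check the bystanders by camera, and joint 3 read 0.025 against its 0.03 limit while I was tilting the tool.

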